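# Open the thinner jar on a model maker's bench

### The arm

A 6-joint arm with a two-finger parallel gripper is mounted at the origin on the work surface. World frame = base frame: x ahead of the robot, y to its left, z up, the work surface at z = 0. Lengths are in m, angles in degrees, forces in N, time in s.
With the tool pointing down it reaches from about 0.25 to 0.725 m from the base axis. Payload 9.7 kg.
Tool frame: the origin (TCP) lies midway between the tips of the shut fingers; the grasp point (between the pads) lies bot.hold_point_z behind it (bot.hold_point_z is the distance from the TCP to the grasp point, in m); z points along the fingers, y is the line along which they close (so a half turn about z gives the same grasp; the last joint's range is limited). The gripper opens to 85 mm and grips with 20 to 120 N. Pads are 22 mm wide; open, the fingers measure 114 mm over their backs; the gripper's body (76 mm by 85 mm) begins 54 mm behind the grasp point. The pads swing forward as they close: fully open they stand 13 mm farther back than shut.
Start: joints at [-74.37, 4.979, 10.078, 95.1, 0, 90], TCP at [0.148, -0.53, 0.231] pointing down, gripper open.
Joint ranges: [-179.16, 179.16], [-48.56, 103.87], [-65.8, 70.77], [-126.05, 130.52], [-82.76, 87.17], [-180, 180]. Speed limits (degrees/s): [127.2, 127.2, 147.25, 180, 180, 180].

### API

Orientations are given as [roll, pitch, yaw] about the fixed x, y, z axes, in that order (R = Rz(yaw) Ry(pitch) Rx(roll)).
In Python, from workcell import bot, camera, camera_model, ticket gives the robot as it stands.
- The arm moves only by the tool send_rows, never from a script. Its argument "targets" is text: rows parted by semicolons, each of 5 numbers parted by spaces: the shift along the tool's x, y, z in mm, then the turn about the tool's z in degrees, then the closure in counts, from 0 (fully open) to 255 (shut). A call has 1 to 20 rows; each row is the pose to reach, as a shift and turn from the pose commanded when the call began, along the tool's axes at that moment; what a row does not reach only later rows make up. A row lasts 1/8 s, in which the tool goes at most 62.5 mm and 10.7 degrees, less where a joint would pass 70% of its speed; a pose out of reach is approached as far as the arm can. A call with a gripper value outside its range is refused whole. The fingers move at their own pace and stop on an object; "newtons" is the grip in N (left out, the last holds). Time passes only in rows, so rows that repeat a pose let the fingers close. It gives the time, the measured TCP pose, the force, the opening and the grip force at its end, in the units of the state.
- bot.get_obs(): the state, without advancing time (a new reading comes with each control period).
- camera(name): name is "side" or "top"; returns the picture (384x512x3 uint8, blue, green, red); there is no depth.
- camera_model(name): a dict with "K" (3x3 intrinsics, pixels), "pose" (4x4, takes a point from camera to world coordinates). Camera axes: x right, y down, z forward; pixel columns grow to the right and rows downward; lengths in m; the calibration is good to about 2 mm. A picture is of the moment at which its call begins. camera_model takes no time and is no camera call.
- ticket.job_done(): hands the job in; it is judged then, once.
The state is a dict: "time": time; "q": joint angles; "qd": joint speeds; "joint_efforts": joint torques, N m; "ee_pos": TCP position; "tcp_rot": TCP orientation; "wrist_force": force on the tool from outside, world axes, zero at the start; "torque": the same for the moment, N m; "opening": finger opening in m; "grasp_force": force on a finger pad.
Only numpy, scipy, OpenCV 4.12 (cv2) and the standard library are available. Lean on these libraries where they do the work, as an engineer would, in place of code of your own. Each camera call takes 0.05 s, during which the arm holds its last target. There are 200 camera calls.

### The job

Open the thinner jar: press its sprung red safety cap down until it bottoms, twist it anticlockwise (seen from above) off its catch and lift it out, then set it down gently, upright and fully home in the round metal cap rest and let go. Work by feel and never force the cap in the jar (about 20 N at most, pressing or twisting), and leave the model parts, paints and tools on the bench alone.

Things in the scene. Friction and masses are not known exactly. Their poses are not given: they have to be found in the camera images.
- jar: Thinner jar, fixed to the bench: square steel foot 104 x 104 x 14 mm, amber glass 86 mm across, black collar 58 mm across whose top is 96 mm above the bench. Origin: centre of the foot's underside; z up; the locked cap's x axis lies along the jar's x axis to within 0.1 rad. The collar is a two-lug bayonet with about 2 mm of sideways play.
- jar_spring (a point): On the jar's axis, 87 mm up: where the cap's foot sits on a spring plunger when locked. It pushes up 6 N, 0.6 N more per mm of press. A tooth stops the locked cap turning anticlockwise, a wall clockwise. Press 2.5 to 11 mm (differs from jar to jar, not visible) to clear the tooth; 1.5 mm lower is a hard floor, felt as a sudden stiffening. The spring alone gives at most 14 N.
- jar_collar (a point): Centre of the collar's top, 96 mm up. Pressed down, the cap turns anticlockwise to an end stop about 77 degrees from locked (73 to 82); past 40 degrees the tooth is behind and no press is needed. From 60 degrees to the stop the lugs stand in open slots: the spring raises the cap 2 mm and it lifts straight out; 15 mm above its locked height it is clear of the collar.
- cap: Red safety cap, loose, about 80 g. Origin: centre of the stem's foot; z up its axis. Grey stem 24 mm across, 0 to 27 mm, with two lugs at its foot (a bar 44 mm long in x, 8 wide, 5 high); red round flange 64 mm across, 27 to 33 mm; red grip bar on top, 50 mm long (x), 14 wide (y), 33 to 57 mm, white mark at its +x end. A half turn makes no difference.
- cap_grip (a point): Centre of the cap's grip bar, on its axis, 48 mm above the cap's origin; 135 mm above the bench when locked (flange top then 120 mm, bar top 144 mm). Fingers may pinch the bar across its 14 mm width and press on the flange.
- cap_rest: Cap rest, a metal dish fixed to the bench: foot 92 mm across, round wall 69 mm across outside, 54 inside, rim 36 mm above the bench, inner floor 6 mm. Origin: centre of its underside. Stem and lugs go inside with 5 mm play all round, any yaw; the flange then sits flat on the rim, the cap's origin 9 mm above the bench and the bar's top 66 mm.
- rest_rim (a point): Centre of the cap rest's rim, 36 mm above the bench.
- paint_blue_pot: Paint pot with a blue lid, 36 mm across, 58 mm tall. Origin: centre of its underside. Leave it alone.
- paint_yellow_pot: Paint pot with a yellow lid, 36 mm across, 58 mm tall. Origin: centre of its underside. Leave it alone.
- paint_grey_pot: Paint pot with a grey lid, 36 mm across, 58 mm tall. Origin: centre of its underside. Leave it alone.
- model_hull: Grey model hull plate 110 x 220 mm with an upright end, 90 mm tall, on two rollers. Origin: centre of its underside. Leave it alone.
- model_wing: Light grey flat model wing, 60 x 130 x 5 mm. Origin: centre of its underside. Leave it alone.
- sprue: White plastic sprue frame, 125 x 130 x 5 mm. Origin: centre of its underside. Leave it alone.
- brush: Paint brush, 170 mm long, lying flat. Origin: centre of its underside. Leave it alone.
- screwdriver: Small screwdriver, 160 mm long, lying flat. Origin: centre of its underside. Leave it alone.
There are look-alikes about, which are no part of the job. Several things have the shape of the cap_rest; the one meant has the colours described above.

How it is judged:
By the outcome, as a careful person would: the job done as asked, in the order asked, and still so for the second after the job is handed in, with the robot touching nothing.
It also fails if it takes over 72 s, if anything falls off the work surface, if the arm or the gripper's body presses on something with over 40 N, if the wrist force passes 120 N, or if a joint passes its speed limit or range.

## Working session

There is one attempt and no reset: what is moved stays moved. The work goes in short steps, Python scripts to look and compute and a tool call to move; the robot and the scene stay as the last step left them, time stands still between calls to the robot, and variables do not carry over. Pictures are saved under pics/ and viewed, at most 10 in all, crops included, and the job is handed in when it is done.

Besides the shell and the picture viewer there is one more tool, called after "Emit:" as name(argument=value, ...) on one line, values as JSON. send_rows: Moves the arm, as the interface text tells. Its arguments: {"type":"object","properties":{"targets":{"type":"string"},"newtons":{"type":"number"}},"required":["targets"]}

```bash
mkdir -p pics; cat > h.py <<'E'
import numpy as np, cv2
from workcell import bot, camera, camera_model, ticket
def ray(name,uv):
    m=camera_model(name);K=np.array(m["K"]);T=np.array(m["pose"])
    d=T[:3,:3]@np.linalg.inv(K)@np.array([uv[0],uv[1],1.]);return T[:3,3],d
def onz(name,uv,z):
    o,d=ray(name,uv);return o+d*(z-o[2])/d[2]
E
python3 - <<'E'
from h import *
a=camera("top");b=camera("side")
cv2.imwrite("pics/top0.png",a);cv2.imwrite("pics/side0.png",b)
o=bot.get_obs();print(o["time"],o["ee_pos"],o["tcp_rot"],bot.hold_point_z,o["opening"],o["wrist_force"])
for n in("top","side"):print(np.round(camera_model(n)["pose"],3))
E
```

```text
0.1 [ 0.14810154 -0.5294575   0.23065547] [-1.79930713e+02  4.57929214e-04  1.56270150e+01] 0.0187 0.08538035788034261 [-0.94858225 -0.33817927  0.29625633]
[[ 0.007 -0.985  0.172  0.329]
 [-1.    -0.008 -0.003  0.01 ]
 [ 0.004 -0.172 -0.985  1.569]
 [ 0.     0.     0.     1.   ]]
[[-0.988 -0.095  0.12   0.416]
 [-0.152  0.662 -0.734  0.934]
 [-0.01  -0.744 -0.668  0.97 ]
 [ 0.     0.     0.     1.   ]]
```

View pics/top0.png

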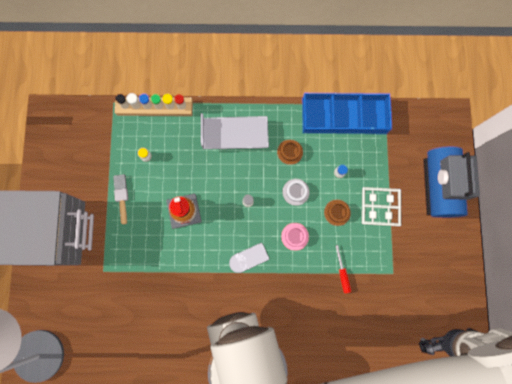

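View pics/side0.png

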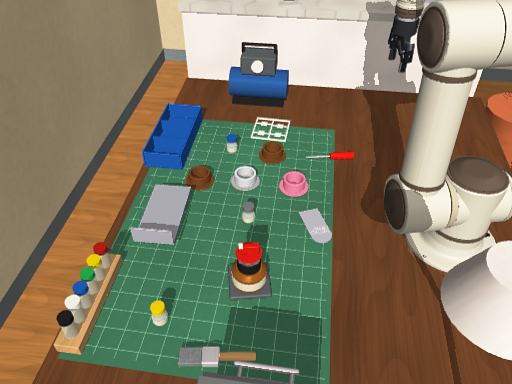

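Dishes of the rest's shape in the top view: brown at (290,152), brown at (337,212), pink at (295,237) and light grey at (295,191). Only the grey one fits "metal". I'll confirm it in a crop, along with the cap.

```bash
python3 - <<'E'
from h import *
a=cv2.imread("pics/top0.png");b=cv2.imread("pics/side0.png")
r=lambda im,x,y,w:cv2.resize(im[y-w:y+w,x-w:x+w],(400,300) if 0 else (300,300),interpolation=cv2.INTER_CUBIC)
cv2.imwrite("pics/crop0.png",np.vstack([np.hstack([r(a,182,209,25),r(a,295,191,25)]),np.hstack([r(b,249,265,32),r(b,245,178,25)])]))
def comps(im,mask,x0,y0,x1,y1,lab):
    m=np.zeros(mask.shape,np.uint8);m[y0:y1,x0:x1]=mask[y0:y1,x0:x1]
    n,L,s,c=cv2.connectedComponentsWithStats(m.astype(np.uint8))
    for i in range(1,n):
        if s[i,4]>6: print(lab,s[i],np.round(c[i],1))
for n,im,box,rb in(("top",a,(160,185,210,235),(275,170,318,212)),("side",b,(220,225,280,305),(225,155,266,195))):
    h=cv2.cvtColor(im,cv2.COLOR_BGR2HSV).astype(int);H,S,V=h[...,0],h[...,1],h[...,2]
    red=((H<5)|(H>175))&(S>170)&(V>90)
    comps(im,red,*box,n+" red")
    comps(im,(S<60)&(V>110),*rb,n+" rest")
    comps(im,(S<60)&(V>130),*box,n+" white")
    comps(im,(S<70)&(V<130)&(V>50),*box,n+" grey foot")
E
```

```text
top red [170 197  19  20 258] [179.5 207.2]
top rest [282 178  28  28 612] [295.5 191.6]
top white [189 194   3   5  10] [190.1 195.9]
top white [173 196   7   6  20] [176.4 198.6]
top white [166 198   6  15  32] [167.9 203.2]
top white [190 207   6  14  17] [193.6 213.8]
top white [169 214  17  13  61] [174.7 222.3]
top grey foot [185 194   5   4   9] [187.7 195.8]
top grey foot [172 194  30  35 202] [193. 214.]
side red [236 242  26  22 429] [249.  252.6]
side rest [231 165  29  26 567] [244.8 178.4]
side white [238 242   5   7  25] [240.4 245.4]
side white [232 276  34  15 204] [248.5 285.1]
side grey foot [238 261   6   5  10] [240.3 262.7]
side grey foot [254 260   6   5  13] [256.5 262.5]
side grey foot [228 263  44  37 516] [248.5 288.8]
side grey foot [247 264   6   3   8] [249.6 264.8]
```

View pics/crop0.png

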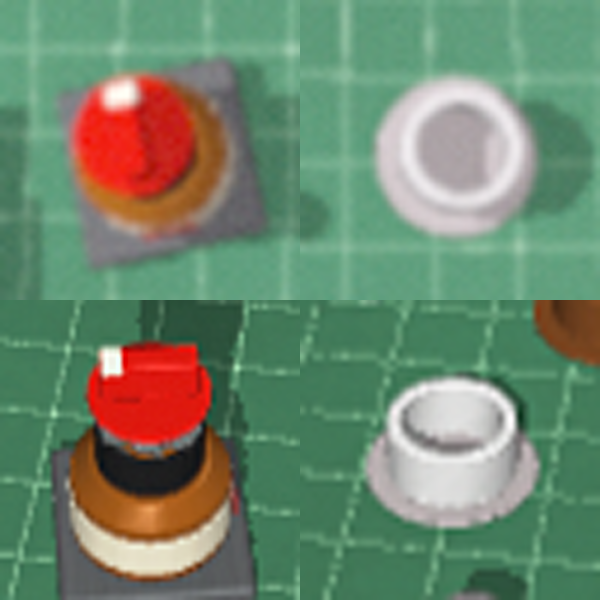

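The crop confirms the rest: a light-grey metal dish, rim centre about (296.6,191.4) in the top view and (245,170.8) in the side view. The red cap's white mark is at (177,199.5) in the top view, with the flange centre near (179,206.4).

```bash
python3 - <<'E'
from h import *
np.set_printoptions(precision=4,suppress=True)
T=lambda u,v,ox,oy,s:((u+.5)/s-.5+ox,(v+.5)/s-.5+oy)
t=lambda u,v,z:onz("top",T(u,v,157,184,6),z)
print("flange top",t(135,137,.118))
c=[t(u,v,.014) for u,v in((228,60),(268,228),(92,268),(60,95))]
print("foot",np.mean(c,0),[np.linalg.norm(c[i]-c[i-1]) for i in range(4)])
for i in range(4): d=c[i]-c[i-1];print("edge yaw",np.degrees(np.arctan2(d[1],d[0])))
print("mark top",t(122,95,.144)," bar far end",t(146,178,.144))
print("foot from red mass bound",onz("top",(179.5,206.8),.118))
s=lambda u,v,z:onz("side",T(u,v,217,233,300/64),z)
print("side flange",s(150,390-300,.118)," mark",s(112,361-300,.144),"bar top ends",s(103,347-300,.144),s(197,346-300,.144),s(197,372-300,.132))
print("rest rim top",onz("top",T(462-300,155,270,166,6),.036),"base",onz("top",(295.5,191.6),.0))
print("rest rim side",onz("side",T(453-300,413-300,220,153,6),.036),"base",onz("side",T(453-300,465-300,220,153,6),.0))
E
```

```text
flange top [0.5244 0.2251 0.118 ]
foot [0.524  0.2246 0.014 ] [np.float64(0.09808560754108918), np.float64(0.0999785978070814), np.float64(0.1020318189175035), np.float64(0.10150357861063226)]
edge yaw -77.55453517665592
edge yaw -165.27382823654858
edge yaw 103.34631987967242
edge yaw 12.470912097799252
mark top [0.5432 0.2288 0.144 ]  bar far end [0.4994 0.2148 0.144 ]
foot from red mass bound [0.5232 0.2237 0.118 ]
side flange [0.5266 0.2245 0.118 ]  mark [0.5447 0.2303 0.144 ] bar top ends [0.5507 0.2219 0.144 ] [0.5041 0.2144 0.144 ] [0.5031 0.2211 0.132 ]
rest rim top [ 0.5903 -0.1613  0.036 ] base [ 0.5957 -0.1615  0.    ]
rest rim side [ 0.5962 -0.1651  0.036 ] base [ 0.5966 -0.165   0.    ]
```

Emit:
send_rows(targets="565 -625 20 3 0;565 -625 20 3 0;565 -625 20 3 0;565 -625 20 3 0;565 -625 20 3 0;565 -625 20 3 0;565 -625 20 3 0;565 -625 20 3 0;565 -625 20 3 0;565 -625 20 3 0;565 -625 20 3 0;565 -625 20 3 0;565 -625 20 3 0;565 -625 20 3 0;565 -625 20 3 0;565 -625 20 3 0;565 -625 20 3 0;565 -625 20 3 0;565 -625 20 3 0;565 -625 20 3 0", newtons=30)

```text
time: 2.6
ee_pos: [0.5384, 0.1768, 0.2115]
tcp_rot: [-177.9, 0.1, 17.2]
wrist_force: [-0.5, -0.2, 0.6]
opening: 0.0851
grasp_force: 0.0
```

```bash
cat >> h.py <<'E'
def state(tx,ty,tz,yaw):
    o=bot.get_obs();p=np.array(o["ee_pos"]);r=o["tcp_rot"];y=np.radians(r[2])
    d=np.array([tx,ty,tz])-p;c,s=np.cos(y),np.sin(y)
    print("t",o["time"],"p",np.round(p,4),"rot",np.round(r,1),"need xyz mm",np.round(1000*np.array([d[0]*c+d[1]*s,d[0]*s-d[1]*c,-d[2]]),1),"turn",np.round(r[2]-yaw,1),"F",np.round(o["wrist_force"],1),"M",np.round(o["torque"],2),"q6",round(o["q"][5],1))
E
python3 -c "
from h import *
state(.524,.2246,.2,12.5);print(bot.get_obs()['qd'])"
```

```text
t 2.6 p [0.5384 0.1768 0.2115] rot [-1.779e+02  1.000e-01  1.720e+01] need xyz mm [  0.3 -49.9  11.5] turn 4.7 F [-0.5 -0.2  0.6] M [-0.04 -0.01 -0.03] q6 179.9
[ 0.11170247  0.21106842  0.1321161   0.03469892 -0.05359249 -0.00201546]
```

Joint 6 is at its limit, so I'll use the grasp a half turn round (yaw 192.5).

Emit:
send_rows(targets="0 0 0 -10 0;0 0 0 -20 0;0 0 0 -30 0;0 0 0 -40 0;0 0 0 -50 0;0 -10 0 -60 0;0 -15 0 -70 0;0 -20 0 -80 0;0 -25 0 -90 0;0 -30 0 -100 0;0 -35 0 -110 0;0 -40 0 -120 0;0 -45 0 -130 0;0 -50 0 -140 0;0 -50 0 -150 0;0 -50 0 -160 0;0 -50 0 -170 0;0 -50 0 -175 0;0 -50 0 -175 0;0 -50 0 -175 0")

```text
time: 5.1
ee_pos: [0.5237, 0.2247, 0.2132]
tcp_rot: [177.9, -0.3, -167.9]
wrist_force: [-0.8, 0.8, 1.1]
opening: 0.0852
grasp_force: 0.0
```

```bash
python3 - <<'E'
from h import *
state(.524,.2246,.17,192.5)
a=camera("top");b=camera("side")
r=lambda im,x,y,w:cv2.resize(im[y-w:y+w,x-w:x+w],(400,400),interpolation=cv2.INTER_CUBIC)
cv2.imwrite("pics/s1.png",np.hstack([r(a,182,200,40),r(b,249,240,50)]))
E
```

```text
t 5.1 p [0.5237 0.2247 0.2132] rot [ 177.9   -0.3 -167.9] need xyz mm [-0.3 -0.2 43.2] turn -360.4 F [-0.8  0.8  1.1] M [-0.05 -0.03 -0.05] q6 10.1
```

View pics/s1.png

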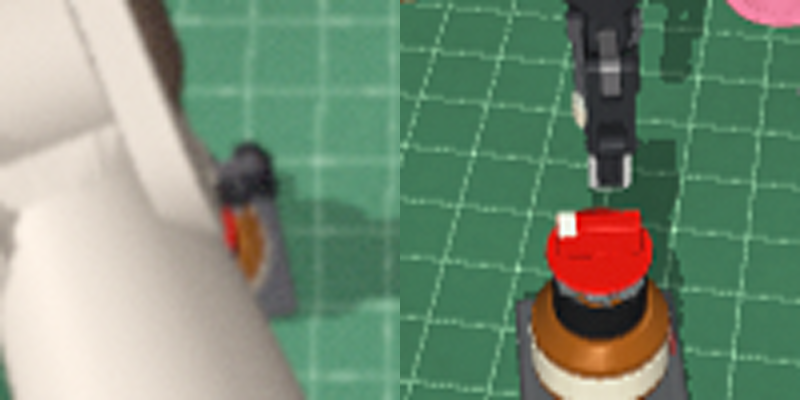

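```bash
cat >> h.py <<'E'
from scipy.spatial.transform import Rotation as Ro
def state(tx,ty,tz,yaw):
    o=bot.get_obs();p=np.array(o["ee_pos"]);r=o["tcp_rot"];R=Ro.from_euler("xyz",r,degrees=True).as_matrix()
    print("t",round(o["time"],2),"p",np.round(p,4),"rot",np.round(r,1),"need mm",np.round(1000*R.T@(np.array([tx,ty,tz])-p),1),"turn",np.round((r[2]-yaw+180)%360-180,1),"F",np.round(o["wrist_force"],1),"M",np.round(o["torque"],2),"q",np.round(o["q"],1),"open",round(o["opening"],4),"gf",round(o["grasp_force"],1))
E
python3 -c "
from h import *
state(.524,.2246,.125,192.5)"
```

```text
t 5.2 p [0.5237 0.2247 0.2131] rot [ 177.9   -0.3 -167.9] need mm [-0.7 -3.4 88.1] turn -0.4 F [0.1 0.7 0.2] M [-0.04  0.04  0.02] q [22.2  7.3 10.5 93.2  2.1 10.1] open 0.0854 gf 0.0
```

Emit:
send_rows(targets="0 -1 30 0 0;-1 -2 60 0 0;-1 -3 80 0 0;-1 -3 87 0 0;-1 -3 87 0 0;-1 -3 87 0 120;-1 -3 87 0 200;-1 -3 87 0 255;-1 -3 87 0 255;-1 -3 87 0 255;-1 -3 87 0 255;-1 -3 87 0 255;-1 -3 87 0 255", newtons=40)

```text
time: 6.82
ee_pos: [0.5245, 0.225, 0.1264]
tcp_rot: [177.9, -0.2, -167.8]
wrist_force: [0.7, -2.2, 5.5]
opening: 0.0134
grasp_force: 41.6
```

```bash
python3 -c "
from h import *
state(.524,.2246,.125,192.5)"
```

```text
t 6.83 p [0.5245 0.225  0.1264] rot [ 177.9   -0.2 -167.8] need mm [ 0.5 -0.3  1.4] turn -0.3 F [ 0.7 -2.2  5.5] M [-0.54 -0.18  0.04] q [22.2  6.8  0.5 83.5  2.1 10. ] open 0.0134 gf 41.6
```

Emit:
send_rows(targets="0 0 1 0 255;0 0 2 0 255;0 0 2 0 255;0 0 2 0 255")

```text
time: 7.32
ee_pos: [0.5246, 0.2251, 0.1249]
tcp_rot: [177.9, -0.2, -167.8]
wrist_force: [0.6, -2.9, 8.7]
opening: 0.0127
grasp_force: 42.0
```

```bash
python3 -c "
from h import *
state(.524,.2246,.12,192.5)"
```

```text
t 7.33 p [0.5246 0.2251 0.1249] rot [ 177.9   -0.2 -167.8] need mm [ 0.7 -0.5  4.8] turn -0.3 F [ 0.6 -2.9  8.7] M [-0.64 -0.14  0.05] q [22.2  6.8  0.3 83.3  2.1 10. ] open 0.0127 gf 42.0
```

Emit:
send_rows(targets="0 0 1 0 255;0 0 2 0 255;0 0 2 0 255;0 0 2 0 255")

```text
time: 7.82
ee_pos: [0.5246, 0.2251, 0.123]
tcp_rot: [177.9, -0.2, -167.8]
wrist_force: [0.3, -3.6, 8.3]
opening: 0.0133
grasp_force: 42.2
```

Emit:
send_rows(targets="0 0 1 0 255;0 0 1.5 0 255;0 0 1.5 0 255;0 0 1.5 0 255")

```text
time: 8.32
ee_pos: [0.5247, 0.2252, 0.1218]
tcp_rot: [177.9, -0.2, -167.8]
wrist_force: [0.0, -3.8, 10.6]
opening: 0.0128
grasp_force: 42.5
```

Emit:
send_rows(targets="0 0 1 0 255;0 0 1.5 0 255;0 0 1.5 0 255;0 0 1.5 0 255")

```text
time: 8.82
ee_pos: [0.5247, 0.2252, 0.1204]
tcp_rot: [177.9, -0.2, -167.8]
wrist_force: [1.0, -3.4, 10.7]
opening: 0.013
grasp_force: 42.7
```

Emit:
send_rows(targets="0 0 1 0 255;0 0 1.5 0 255;0 0 1.5 0 255;0 0 1.5 0 255")

```text
time: 9.32
ee_pos: [0.5248, 0.2252, 0.1192]
tcp_rot: [177.9, -0.1, -167.8]
wrist_force: [1.0, -4.7, 11.9]
opening: 0.0134
grasp_force: 43.0
```

Emit:
send_rows(targets="0 0 1 0 255;0 0 1.5 0 255;0 0 1.5 0 255;0 0 1.5 0 255")

```text
time: 9.82
ee_pos: [0.5249, 0.2253, 0.1191]
tcp_rot: [177.9, -0.1, -167.8]
wrist_force: [-3.3, -5.7, 22.1]
opening: 0.0135
grasp_force: 44.4
```

Floor reached (stiffened at about 7 mm). I'll ease off a little, then twist.

Emit:
send_rows(targets="0 0 -0.8 0 255;0 0 -0.8 -2 255;0 0 -0.8 -4 255;0 0 -0.8 -6 255;0 0 -0.8 -8 255;0 0 -0.8 -8 255")

```text
time: 10.58
ee_pos: [0.525, 0.2256, 0.119]
tcp_rot: [177.9, 0.2, -159.8]
wrist_force: [-0.3, -2.3, 15.2]
opening: 0.0131
grasp_force: 41.4
```

```bash
python3 -c "
from h import *
state(.524,.2246,.12,192.5)"
```

```text
t 10.57 p [0.525  0.2256 0.119 ] rot [ 177.9    0.2 -159.8] need mm [ 1.3 -0.6 -1.1] turn 7.7 F [-0.3 -2.3 15.2] M [-0.72  0.11 -0.02] q [22.2  6.8 -0.4 82.5  2.1  2. ] open 0.0131 gf 41.4
```

Emit:
send_rows(targets="0 0 0 -4 255;0 0 0 -8 255;0 0 0 -12 255;0 0 0 -16 255;0 0 0 -20 255;0 0 0 -20 255")

```text
time: 11.32
ee_pos: [0.5248, 0.2256, 0.1189]
tcp_rot: [178.1, 0.9, -139.8]
wrist_force: [-1.4, -2.4, 15.1]
opening: 0.0131
grasp_force: 39.8
```

```bash
python3 -c "
from h import *
state(.524,.2246,.12,192.5)"
```

```text
t 11.32 p [0.5248 0.2256 0.1189] rot [ 178.1    0.9 -139.8] need mm [ 1.2 -0.2 -1.1] turn 27.7 F [-1.4 -2.4 15.1] M [-0.77  0.41 -0.03] q [ 22.2   6.8  -0.4  82.5   2.1 -18. ] open 0.0131 gf 39.8
```

Emit:
send_rows(targets="0 0 0 -4 255;0 0 0 -8 255;0 0 0 -12 255;0 0 0 -16 255;0 0 0 -20 255;0 0 0 -24 255;0 0 0 -28 255;0 0 0 -32 255;0 0 0 -36 255;0 0 0 -38 255;0 0 0 -38 255")

```text
time: 12.7
ee_pos: [0.5253, 0.2246, 0.1188]
tcp_rot: [179.1, 1.8, -101.9]
wrist_force: [2.0, -8.2, 14.8]
opening: 0.013
grasp_force: 39.5
```

```bash
python3 -c "
from h import *
state(.524,.2246,.12,192.5)"
```

```text
t 12.7 p [0.5253 0.2246 0.1188] rot [ 179.1    1.8 -101.9] need mm [ 0.2  1.3 -1.2] turn 65.6 F [ 2.  -8.2 14.8] M [-1.88 -0.37  0.12] q [ 22.1   6.8  -0.4  82.5   2.  -56. ] open 0.013 gf 39.5
```

Emit:
send_rows(targets="0.8 0 0 -2 255;0.8 0 -1 -2 255;0.8 0 -2 -2 255;0.8 0 -3 -2 255;0.8 0 -4 -2 255;0.8 0 -4 -2 255")

```text
time: 13.45
ee_pos: [0.5251, 0.2242, 0.1215]
tcp_rot: [179.1, 1.9, -99.9]
wrist_force: [4.4, -3.1, 5.6]
opening: 0.0131
grasp_force: 39.2
```

```bash
python3 -c "
from h import *
state(.524,.2246,.12,192.5)"
```

```text
t 13.45 p [0.5251 0.2242 0.1215] rot [179.1   1.9 -99.9] need mm [-0.2  1.1  1.5] turn 67.6 F [ 4.4 -3.1  5.6] M [-1.   -1.02 -0.05] q [ 22.1   6.8  -0.1  82.9   2.1 -58. ] open 0.0131 gf 39.2
```

Emit:
send_rows(targets="0.3 -0.5 -1 0 255;0.3 -0.5 -2 0 255;0.3 -0.5 -3 0 255;0.3 -0.5 -4 0 255;0.3 -0.5 -5 0 255;0.3 -0.5 -5 0 255")

```text
time: 14.2
ee_pos: [0.525, 0.2239, 0.1259]
tcp_rot: [179.0, 1.9, -99.8]
wrist_force: [4.6, -1.7, 3.0]
opening: 0.0133
grasp_force: 39.2
```

```bash
python3 -c "
from h import *
state(.524,.2246,.12,192.5)"
```

```text
t 14.2 p [0.525  0.2239 0.1259] rot [179.    1.9 -99.8] need mm [-0.3  1.   5.9] turn 67.7 F [ 4.6 -1.7  3. ] M [-0.6  -1.17  0.02] q [ 22.    6.8   0.4  83.4   2.1 -58.1] open 0.0133 gf 39.2
```

Emit:
send_rows(targets="0 -0.5 -1 0 255;0 -0.5 -2 0 255;0 -0.5 -3 0 255;0 -0.5 -4 0 255;0 -0.5 -5 0 255;0 -0.5 -5 0 255")

```text
time: 14.95
ee_pos: [0.5248, 0.2235, 0.1306]
tcp_rot: [178.9, 1.8, -99.8]
wrist_force: [2.8, -2.5, -2.8]
opening: 0.0131
grasp_force: 39.0
```

```bash
python3 -c "
from h import *
state(.524,.2246,.12,192.5)"
```

```text
t 14.95 p [0.5248 0.2235 0.1306] rot [178.9   1.8 -99.8] need mm [-0.7  0.8 10.6] turn 67.7 F [ 2.8 -2.5 -2.8] M [-0.75 -0.85 -0.02] q [ 22.    6.9   1.   84.1   2.1 -58.2] open 0.0131 gf 39.0
```

Emit:
send_rows(targets="0.2 -0.3 -2 0 255;0.2 -0.3 -4 0 255;0.2 -0.3 -6 0 255;0.2 -0.3 -8 0 255;0.2 -0.3 -8 0 255")

```text
time: 15.58
ee_pos: [0.5255, 0.2233, 0.1391]
tcp_rot: [179.0, 1.9, -99.8]
wrist_force: [-0.0, -0.2, -0.3]
opening: 0.0128
grasp_force: 39.2
```

```bash
python3 -c "
from h import *
state(.524,.2246,.12,192.5)"
```

```text
t 15.57 p [0.5255 0.2233 0.1391] rot [179.    1.9 -99.8] need mm [-0.4  1.3 19.2] turn 67.7 F [-0.  -0.2 -0.3] M [-0.01 -0.   -0.06] q [ 21.9   6.8   1.9  84.9   2.2 -58.2] open 0.0128 gf 39.2
```

Emit:
send_rows(targets="0 0 -10 0 255;0 0 -25 0 255;0 0 -40 0 255;0 0 -55 0 255;0 0 -60 0 255;0 0 -60 0 255")

```text
time: 16.32
ee_pos: [0.5264, 0.221, 0.1991]
tcp_rot: [179.0, 1.9, -99.8]
wrist_force: [-0.3, -0.3, -1.7]
opening: 0.0128
grasp_force: 39.2
```

```bash
python3 -c "
from h import *
state(.595,-.163,.2,192.5)
o=camera('top');h=cv2.cvtColor(o,cv2.COLOR_BGR2HSV).astype(int)
for nm in ('top','side'):
    im=camera(nm);h=cv2.cvtColor(im,cv2.COLOR_BGR2HSV);x0,y0,x1,y1=(275,170,318,212) if nm=='top' else (225,155,266,195)
    m=np.zeros(im.shape[:2],np.uint8);m[y0:y1,x0:x1]=((h[...,1]<40)&(h[...,2]>(225 if nm=='top' else 130)))[y0:y1,x0:x1]
    c=max(cv2.findContours(m,0,1)[0],key=cv2.contourArea);print(nm,cv2.boundingRect(c),cv2.minEnclosingCircle(c),onz(nm,cv2.minEnclosingCircle(c)[0],.036))
"
```

```text
t 16.32 p [0.5264 0.221  0.1991] rot [179.    1.9 -99.8] need mm [ 366.4 -133.   -15.3] turn 67.7 F [-0.3 -0.3 -1.7] M [-0.04  0.05 -0.  ] q [ 21.7   7.2   8.9  91.6   2.1 -58.5] open 0.0128 gf 39.2
top (287, 182, 7, 9) ((290.0, 186.0), 5.000100135803223) [ 0.60885879 -0.13898953  0.036     ]
side (229, 155, 37, 9) ((247.0, 156.0), 18.027854919433594) [ 0.60198888 -0.24324193  0.036     ]
```

Emit:
send_rows(targets="18 -6 0 0 255;55 -20 -3 0 255;92 -33 -4 0 255;129 -47 -5 0 255;165 -60 -7 0 255;202 -73 -8 0 255;238 -86 -10 0 255;275 -100 -11 0 255;311 -113 -13 0 255;340 -123 -14 0 255;360 -131 -15 0 255;366 -133 -15 0 255;366 -133 -15 0 255;366 -133 -15 0 255")

```text
time: 18.23
ee_pos: [0.5949, -0.1617, 0.1996]
tcp_rot: [179.0, 1.9, -99.8]
wrist_force: [-0.4, -0.4, -1.1]
opening: 0.0127
grasp_force: 39.2
```

```bash
python3 - <<'E'
from h import *
state(.595,-.163,.09,192.5)
a=camera("top");b=camera("side")
r=lambda im,x,y,w:cv2.resize(im[y-w:y+w,x-w:x+w],(400,400),interpolation=cv2.INTER_CUBIC)
cv2.imwrite("pics/s2.png",np.hstack([r(a,297,188,40),r(b,245,155,50)]))
E
```

```text
t 18.23 p [ 0.5949 -0.1617  0.1996] rot [179.    1.9 -99.8] need mm [  4.8  -2.3 109.5] turn 67.7 F [-0.4 -0.4 -1.1] M [-0.05 -0.01  0.  ] q [-16.   15.1  18.1  94.2   1.8 -96.3] open 0.0127 gf 39.2
```

View pics/s2.png

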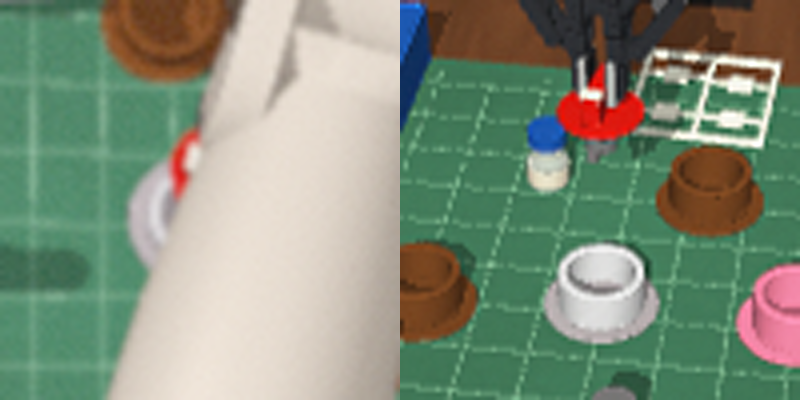

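Emit:
send_rows(targets="0 0 15 0 255;1 -1 35 0 255;2 -1 55 0 255;3 -2 75 0 255;4 -2 90 0 255;5 -2 100 0 255;5 -2 103 0 255;5 -2 103 0 255;5 -2 103 0 255")

```text
time: 19.45
ee_pos: [0.5951, -0.1644, 0.0971]
tcp_rot: [179.0, 1.9, -99.8]
wrist_force: [-0.5, -0.6, -1.0]
opening: 0.013
grasp_force: 39.2
```

```bash
python3 - <<'E'
from h import *
state(.595,-.163,.0484,192.5)
b=camera("side")
x,y,w=245,160,30
cv2.imwrite("pics/s3.png",cv2.resize(b[y-w:y+w,x-w:x+w],(600,600),interpolation=cv2.INTER_CUBIC))
E
```

```text
t 19.45 p [ 0.5951 -0.1644  0.0971] rot [179.    1.9 -99.8] need mm [ 0.3 -0.5 48.7] turn 67.7 F [-0.5 -0.6 -1. ] M [-0.07 -0.04 -0.  ] q [-16.2  14.8   6.5  82.8   1.7 -96.4] open 0.013 gf 39.2
```

View pics/s3.png

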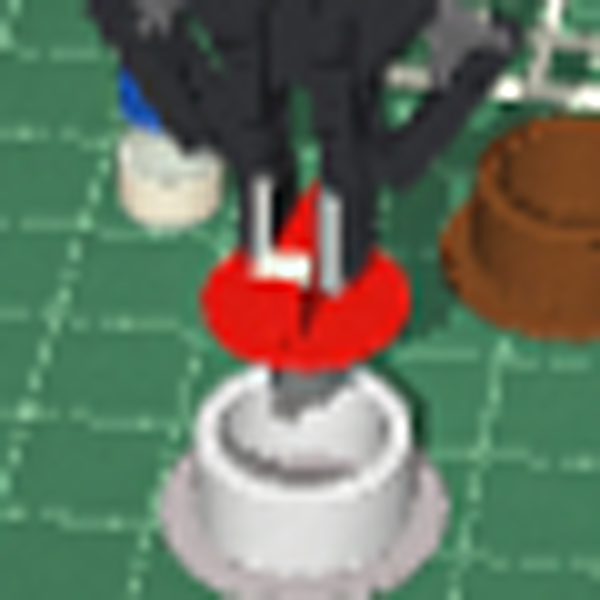

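The cap hangs above the rest: flange centre about (245.2,159.3) and rim centre about (245.2,172.4) in the side view.

```bash
python3 - <<'E'
from h import *
print("flange",onz("side",(245.2,159.2),.0905))
print("rim",onz("side",(245.17,172.3),.036),"rim x edges",onz("side",(214.6+302.5/10,172.3),.036))
T=lambda u,v,ox,oy,s:((u+.5)/s-.5+ox,(v+.5)/s-.5+oy)
print("rim top",onz("top",T(162,148.5,270,166,6),.036))
E
```

```text
flange [ 0.59422127 -0.15818365  0.0905    ]
rim [ 0.59529399 -0.16090224  0.036     ] rim x edges [ 0.59628499 -0.1607612   0.036     ]
rim top [ 0.59402518 -0.16132017  0.036     ]
```

Emit:
send_rows(targets="0 0 5 0 255;0 0 10 0 255;0 0 14 0 255;0 0 18 0 255;0 0 21 0 255;0 0 24 0 255;0 0 27 0 255;0 0 30 0 255;0 0 30 0 255")

```text
time: 20.62
ee_pos: [0.5942, -0.1631, 0.0661]
tcp_rot: [178.9, 1.9, -99.8]
wrist_force: [0.1, 0.2, -1.3]
opening: 0.0131
grasp_force: 39.2
```

```bash
python3 - <<'E'
from h import *
state(.595,-.163,.0484,192.5)
E
```

```text
t 20.62 p [ 0.5942 -0.1631  0.0661] rot [178.9   1.9 -99.8] need mm [ 0.3 -1.1 17.7] turn 67.7 F [ 0.1  0.2 -1.3] M [-0.   -0.01 -0.  ] q [-16.2  15.2   3.5  79.5   1.7 -96.3] open 0.0131 gf 39.2
```

Inside the dish without contact. I'll continue slowly to the rim.

Emit:
send_rows(targets="0 -0.5 3 0 255;0 -1 6 0 255;0 -1 9 0 255;0 -1 11 0 255;0 -1 13 0 255;0 -1 14 0 255;0 -1 15 0 255;0 -1 15 0 255;0 -1 15 0 255")

```text
time: 21.75
ee_pos: [0.5952, -0.1628, 0.0514]
tcp_rot: [179.0, 1.9, -99.8]
wrist_force: [-0.2, -0.2, -0.2]
opening: 0.0133
grasp_force: 39.2
```

Emit:
send_rows(targets="0 0 0.5 0 255;0 0 1 0 255;0 0 1.5 0 255;0 0 2 0 255;0 0 2 0 255;0 0 2 0 255")

```text
time: 22.5
ee_pos: [0.5951, -0.1627, 0.0493]
tcp_rot: [179.0, 1.9, -99.8]
wrist_force: [0.3, -0.2, -0.2]
opening: 0.013
grasp_force: 39.2
```

Emit:
send_rows(targets="0 0 0.5 0 255;0 0 1 0 255;0 0 1 0 255;0 0 1 0 255")

```text
time: 23.0
ee_pos: [0.5952, -0.1627, 0.0486]
tcp_rot: [179.0, 1.9, -99.8]
wrist_force: [-0.9, 1.7, 3.1]
opening: 0.0127
grasp_force: 39.7
```

Emit:
send_rows(targets="0 0 0.5 0 255;0 0 0.8 0 255;0 0 0.8 0 255;0 0 0.8 0 255")

```text
time: 23.5
ee_pos: [0.5952, -0.1626, 0.0485]
tcp_rot: [179.0, 1.9, -99.8]
wrist_force: [-3.4, 1.3, 8.2]
opening: 0.0131
grasp_force: 40.5
```

Emit:
send_rows(targets="0 0 -0.7 0 255;0 0 -0.7 0 255;0 0 -0.7 0 200;0 0 -0.7 0 190;0 0 -0.7 0 170;0 0 -0.7 0 150;0 0 -0.7 0 120;0 0 -0.7 0 120;0 0 -0.7 0 120;0 0 -0.7 0 120", newtons=20)

```text
time: 24.75
ee_pos: [0.5951, -0.1627, 0.0482]
tcp_rot: [179.0, 1.9, -99.8]
wrist_force: [-0.8, 0.2, 0.5]
opening: 0.0454
grasp_force: 0.0
```

Emit:
send_rows(targets="0 0 -10 0 120;0 0 -30 0 120;0 0 -60 0 100;0 0 -100 0 60;0 0 -140 0 0;30 0 -160 0 0;70 0 -160 0 0;110 0 -160 0 0;150 0 -160 0 0;190 0 -160 0 0;220 0 -160 0 0;240 0 -160 0 0;240 0 -160 0 0;240 0 -160 0 0")

```text
time: 26.5
ee_pos: [0.5564, -0.4039, 0.2006]
tcp_rot: [179.0, 1.9, -99.8]
wrist_force: [-0.2, 0.3, 0.2]
opening: 0.0851
grasp_force: 0.0
```

```bash
python3 - <<'E'
from h import *
state(.595,-.163,.0484,192.5)
a=camera("top");b=camera("side")
r=lambda im,x,y,w:cv2.resize(im[y-w:y+w,x-w:x+w],(400,400),interpolation=cv2.INTER_CUBIC)
cv2.imwrite("pics/s4.png",np.hstack([r(a,297,188,35),r(b,245,165,35)]))
E
```

```text
t 26.5 p [ 0.5564 -0.4039  0.2006] rot [179.    1.9 -99.8] need mm [-2.388e+02  1.000e-01  1.601e+02] turn 67.7 F [-0.2  0.3  0.2] M [-0.07 -0.05 -0.05] q [ -36.5   26.8   33.3   98.3    1.2 -116.7] open 0.0851 gf 0.0
```

View pics/s4.png

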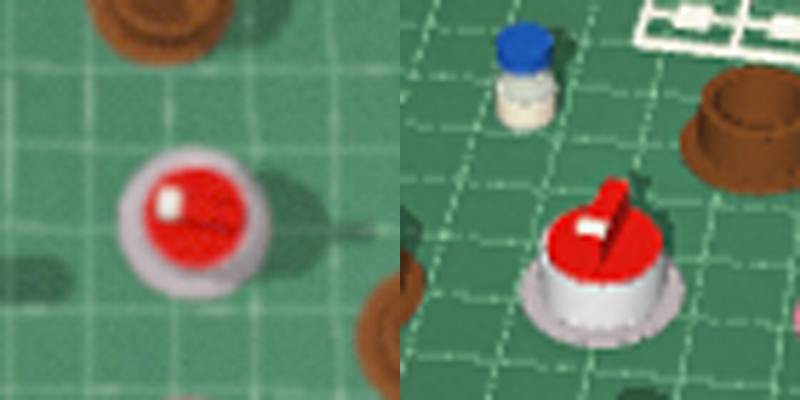

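The picture shows the cap upright in the metal rest, flange flat on the rim and centred (top crop about (195,218)). The gripper is clear.

```bash
python3 -c "
from h import *
print(ticket.job_done())"
```

```text
the job is handed in; nothing more can be done
None
```

The red cap is off the thinner jar and sits upright, flange flat on the rim, in the metal cap rest; the job was handed in at about 26.6 s, with one brief 22 N press reading, just over your 20 N limit, when the cap bottomed.

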